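# Fill the empty candle holders

## Task

Two of the four candle holders on the worktop are empty. Take the two spare candles from the wooden rest and stand one in each empty holder, upright, wick up, its foot right down in the cup. Leave the holders, the two candles that already stand and everything else where they are.

Things in the scene. Friction and masses are not known exactly. Their poses are not given: they have to be found in the camera images.
- holder_a: one of four identical dark metal candle holders in a row, about 135 mm apart, in any order; loose, 0.9 kg. Round foot disc 90 mm across, 11 mm high; in its middle a cup, rim 62 mm above the worktop and 45 mm across, flaring down to a round hole 28 mm across, its floor 21 mm above the underside. Origin: centre of the underside, z up. Empty at the start.
- holder_b: one of four identical dark metal candle holders in a row, about 135 mm apart, in any order; loose, 0.9 kg. Round foot disc 90 mm across, 11 mm high; in its middle a cup, rim 62 mm above the worktop and 45 mm across, flaring down to a round hole 28 mm across, its floor 21 mm above the underside. Origin: centre of the underside, z up. Empty at the start.
- holder_c: one of four identical dark metal candle holders in a row, about 135 mm apart, in any order; loose, 0.9 kg. Round foot disc 90 mm across, 11 mm high; in its middle a cup, rim 62 mm above the worktop and 45 mm across, flaring down to a round hole 28 mm across, its floor 21 mm above the underside. Origin: centre of the underside, z up. Holds candle_c.
- holder_d: one of four identical dark metal candle holders in a row, about 135 mm apart, in any order; loose, 0.9 kg. Round foot disc 90 mm across, 11 mm high; in its middle a cup, rim 62 mm above the worktop and 45 mm across, flaring down to a round hole 28 mm across, its floor 21 mm above the underside. Origin: centre of the underside, z up. Holds candle_d.
- spare_1: straight honey-coloured candle, 24 mm across, 160 mm long plus an 8 mm wick, 70 g. Origin: centre of its foot; z runs from foot to wick end. A spare: it lies in the wooden rest, sloping 20 degrees, wick end high, its axis 68 mm above the worktop 100 mm from the foot; between 55 and 125 mm from the foot it is free all round.
- spare_2: straight honey-coloured candle, 24 mm across, 160 mm long plus an 8 mm wick, 70 g. Origin: centre of its foot; z runs from foot to wick end. A spare: it lies in the wooden rest, sloping 20 degrees, wick end high, its axis 68 mm above the worktop 100 mm from the foot; between 55 and 125 mm from the foot it is free all round.
- candle_c: straight honey-coloured candle, 24 mm across, 160 mm long plus an 8 mm wick, 70 g. Origin: centre of its foot; z runs from foot to wick end. At the start it already stands in a holder.
- candle_d: straight honey-coloured candle, 24 mm across, 160 mm long plus an 8 mm wick, 70 g. Origin: centre of its foot; z runs from foot to wick end. At the start it already stands in a holder.
- candle_rest: fixed sloping wooden rest for the two spares: base board 190 x 170 x 12 mm, two round cross bars (35 and 140 mm along the candle from its foot), short pegs beside each candle, a stop at the foot. Origin: centre of the underside; +x points to the high end; the candles lie along x at y = -45 and +45 mm. Highest point 87 mm (pegs).
- egg_timer: bystander: round red and white kitchen timer, 64 mm across, 52 mm high, on the robot's side of the holders. Origin: centre of the underside.
- yogurt_tub: bystander: small tub, 72 mm across, 71 mm high. Origin: centre of the underside.
- tape_roll: bystander: roll of tape lying flat, 103 mm across, 25 mm high. Origin: centre of the underside.

How it is judged:
By the outcome, as a careful person would: the job done as asked, in the order asked, and still so for the second after the job is handed in, with the robot touching nothing.
It also fails if it takes over 72 s, if anything falls off the work surface, if the arm or the gripper's body presses on something with over 40 N, if the wrist force passes 120 N, or if a joint passes its speed limit or range.

## Robot

A 6-joint arm with a two-finger parallel gripper is mounted at the origin on a cart in front of the work surface, level with it; the furniture and walls round the work are solid. World frame = base frame: x ahead of the robot, y to its left, z up, the work surface at z = 0. Lengths are in m, angles in rad, forces in N, time in s.
With the tool pointing down it reaches from about 0.25 to 0.8 m from the base axis. Payload 8.5 kg.
Tool frame: the origin (TCP) lies at the very end of the fingers, on their centre line; the grasp point (between the pads) lies 19 mm behind it; z points along the fingers, y is the line along which they close (so a half turn about z gives the same grasp; the last joint's range is limited). The gripper opens to 85 mm and grips with 20 to 120 N. Pads are 22 mm wide; open, the fingers measure 114 mm over their backs; the gripper's body (76 mm by 85 mm) begins 54 mm behind the grasp point. The pads swing forward as they close: fully open they stand 13 mm farther back than shut.
Start: joints at [1.158, 0.238, -0.013, 1.319, 0, 1.571], TCP at [0.211, 0.481, 0.231] pointing down, gripper open.
Joint ranges: [-2.66, 2.66], [-1.03, 1.9], [-1.14, 1.46], [-1.82, 2.27], [-1.45, 1.34], [-3.14, 3.14]. Speed limits (rad/s): [2.22, 2.22, 2.79, 3.14, 3.14, 3.14].

## Interface

Orientations are given as [roll, pitch, yaw] about the fixed x, y, z axes, in that order (R = Rz(yaw) Ry(pitch) Rx(roll)).
In Python, from workcell import monitor, cams, order gives the robot as it stands. The module is installed in compiled form; this text tells all that it offers.
- The arm moves only by the tool jog_arm, never from a script. Its argument "deltas" is one flat list of numbers, 5 for each row, row after row: the shift along the tool's x, y, z in units of 50 mm (1.0 is 50 mm), then the turn about the tool's z in units of 8 degrees (1.0 is 8 degrees), then the closure, from -1 (fully open) to 1 (shut). A call has 1 to 12 rows; each row shifts and turns the commanded pose from where the row before left it, along the tool's axes as they then stand; what a row does not reach is not made up. A row lasts 1/10 s, in which the tool goes at most 50 mm and 8.59 degrees, less where a joint would pass 70% of its speed; a pose out of reach is approached as far as the arm can. A call is refused whole if a number of a shift passes 1 or a number of a turn 1, either way. A call with a gripper value outside its range is refused whole. The fingers move at their own pace and stop on an object; "newtons" is the grip in N (left out, the last holds). Time passes only in rows, so rows that do not move let the fingers close. It gives the time, the measured TCP pose, the force, the opening and the grip force at its end, in the units of the state.
- monitor.get_state(): the state, without advancing time (a new reading comes with each control period).
- cams.grab_frame(name): name is "side" or "top"; returns (picture, depth): 400x640x3 uint8, red, green, blue; 400x640 float32, m along the optical axis (not along the pixel's ray), 0 where there is no reading.
- cams.camera_info(name): a dict with "fov_y" (degrees; the focal length in pixels is half the picture's height over the tangent of half this angle, whatever the lens; pixels are square), "cx", "cy" (the principal point, pixels), "distortion" ([k1, k2, p1, p2, k3] as OpenCV has them; the pictures are not rectified), "rvec" (rotation vector, rad) and "tvec" (3), from world to camera coordinates, as OpenCV has them. Camera axes: x right, y down, z forward; pixel columns grow to the right and rows downward; lengths in m; the calibration is good to about 2 mm. A picture is of the moment at which its call begins. camera_info takes no time and is no camera call.
- order.hand_in(): hands the job in; it is judged then, once.
The state is a dict: "time": time; "joint_pos": joint angles; "joint_vel": joint speeds; "joint_efforts": joint torques, N m; "position": TCP position; "tcp_rot": TCP orientation; "force": force on the tool from outside, world axes, zero at the start; "moment": the same for the moment, N m; "opening": finger opening in m; "grip_force": force on a finger pad.
Only numpy, scipy, OpenCV 4.12 (cv2) and the standard library are available. Lean on these libraries where they do the work, as an engineer would, in place of code of your own. Each camera call takes 0.05 s, during which the arm holds its last target. There are 200 camera calls.

## Working session

There is one attempt and no reset: what is moved stays moved. The work goes in short steps, Python scripts to look and compute and a tool call to move; the robot and the scene stay as the last step left them, time stands still between calls to the robot, and variables do not carry over. Pictures are saved under pics/ and viewed, at most 10 in all, crops included, and the job is handed in when it is done.

Besides the shell and the picture viewer there is one more tool, called after "Emit:" in YAML: its name, and indented under it one key for each argument. jog_arm: Moves the arm, as the interface text tells. Its arguments: {"type":"object","properties":{"deltas":{"type":"array"},"newtons":{"type":"number"}},"required":["deltas"]}

```bash
mkdir -p pics; cat > h.py <<'E'
import numpy as np, cv2
from workcell import monitor, cams, order
def cam(n):
    i=cams.camera_info(n); f=200/np.tan(np.radians(i["fov_y"])/2)
    K=np.array([[f,0,i["cx"]],[0,f,i["cy"]],[0,0,1]]); R=cv2.Rodrigues(np.array(i["rvec"],float))[0]
    return K,np.array(i["distortion"],float),R,np.array(i["tvec"],float).ravel()
def ray(n,px):
    K,d,R,t=cam(n); u=cv2.undistortPoints(np.array(px,float).reshape(-1,1,2),K,d).reshape(-1,2)
    return -R.T@t, np.c_[u,np.ones(len(u))]@R
def onplane(n,px,z):
    o,d=ray(n,px); return o+d*((z-o[2])/d[:,2])[:,None]
def cloud(n,depth):
    v,u=np.mgrid[0:400,0:640]; o,d=ray(n,np.stack([u,v],-1).reshape(-1,2))
    return (o+d*depth.reshape(-1,1)).reshape(400,640,3)
def proj(n,p):
    K,d,R,t=cam(n); return cv2.projectPoints(np.array(p,float).reshape(-1,1,3),cv2.Rodrigues(R)[0],t,K,d)[0].reshape(-1,2)
E
python3 - <<'E'
from h import *
for n in("side","top"):
    p,d=cams.grab_frame(n); np.savez(n+"0.npz",p=p,d=d); cv2.imwrite(f"pics/{n}0.png",p[:,:,::-1])
    K,dd,R,t=cam(n); print(n,K[0,0],dd,-R.T@t,R[2])
print(monitor.get_state())
E
```

```text
side 512.5806656597917 [-0.04027836  0.          0.          0.          0.        ] [0.44788835 1.12862212 0.94997875] [ 0.03580189 -0.80496147 -0.59224595]
top 460.9393431608317 [-0.08086558  0.          0.          0.          0.        ] [ 0.34839921 -0.05551194  1.43248909] [ 0.10915683 -0.01394717 -0.99392669]
{'time': 0.1, 'joint_pos': array([ 1.15802621e+00,  2.38698578e-01, -1.41987967e-02,  1.31917166e+00,
        3.79461408e-06,  1.57081040e+00]), 'joint_vel': array([ 0.00152967, -0.00117499,  0.00154286,  0.00048488,  0.00078929,
       -0.00108491]), 'joint_efforts': array([-4.58592913e-04, -5.39722002e+01,  3.46996629e+01,  1.34689824e-02,
       -2.75695106e-05,  1.63770591e-05]), 'position': array([0.21045043, 0.4805617 , 0.23074232]), 'tcp_rot': array([-3.14031995e+00, -3.77670433e-06,  2.72880846e+00]), 'force': array([-0.11918623, -0.39191633,  0.64633757]), 'moment': array([ 0.00154275,  0.02620888, -0.02735798]), 'grip_force': 0.0, 'opening': 0.08537763605273217}
```

View pics/top0.png

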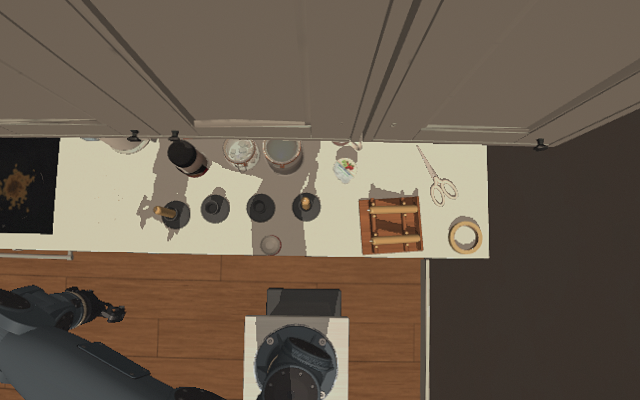

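View pics/side0.png

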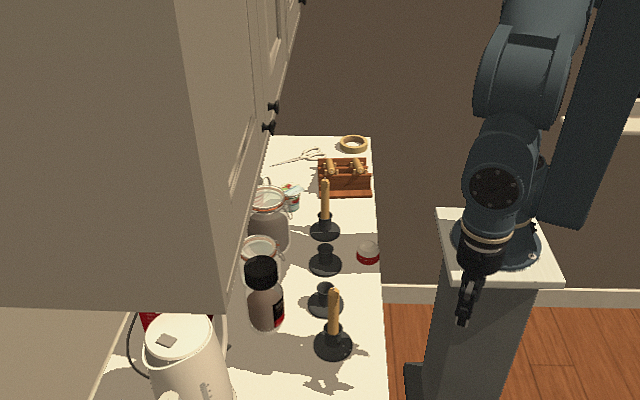

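The top view shows the four holders at (175,214) with a candle, (215,208) empty, (261,207) empty and (306,207) with a candle. The rest, with its two spares, is at (391,225). The side view shows the cabinets overhanging the back of the worktop. The tool only yaws, so the candles will have to be pivoted upright in the fingers. Next I measure.

```bash
python3 - <<'E'
from h import *
for n,(x0,x1,y0,y1) in (("top",(340,500,170,270)),("side",(290,390,120,220))):
    f=np.load(n+"0.npz"); im=f["p"][y0:y1,x0:x1,::-1]; im=cv2.resize(im,None,fx=5 if n=="top" else 6,fy=5 if n=="top" else 6,interpolation=cv2.INTER_CUBIC); cv2.imwrite(f"pics/{n}crop.png",im)
f=np.load("top0.npz"); C=cloud("top",f["d"])
print("table z",C[170,110],C[150,450],"cab",C[60,300],C[130,300],C[100,480])
for u,v in((175,214),(215,208),(261,207),(306,207),(271,244),(464,236),(344,168)): print(u,v,C[v,u].round(3), onplane("top",[(u,v)],0).round(3)[0])
# dark foot discs: ring by depth 6..20mm
hsv=cv2.cvtColor(f["p"],cv2.COLOR_RGB2HSV); z=C[:,:,2]
m=((hsv[:,:,2]<70)&(z>0.004)&(z<0.1)).astype(np.uint8); m[:,:140]=0;m[:,330:]=0;m[:185]=0;m[240:]=0
n,l,s,c=cv2.connectedComponentsWithStats(m)
for i in range(1,n):
    if s[i,4]>100: print("disc",s[i],c[i], onplane("top",[c[i]],0.011)[0].round(4))
# high points cand
m=((z>0.17)&(z<0.2)&(hsv[:,:,0]<25)&(hsv[:,:,1]>90)).astype(np.uint8); m[:180]=0;m[240:]=0
n,l,s,c=cv2.connectedComponentsWithStats(m)
for i in range(1,n):
    if s[i,4]>4: print("ctop",s[i],C[l==i].mean(0).round(4))
# heights over the rest
print("rest z (mm), rows 195..255 step 3, cols 355..430 step 3")
print((C[195:256:3,357:430:3,2]*1000).round().astype(int))
print(C[225,360].round(3),C[225,422].round(3))
E
```

```text
table z [ 0.59102177  0.60576318 -0.00273726] [ 6.75071169e-01 -4.79210702e-01  5.24908968e-04] cab [ 0.59069366 -0.03087156  0.86891634] [ 0.58708519 -0.01978087  0.53561482] [ 0.59672506 -0.31935945  0.71570043]
175 214 [0.451 0.371 0.051] [0.454 0.387 0.   ]
215 208 [0.473 0.257 0.023] [0.475 0.262 0.   ]
261 207 [0.479 0.115 0.026] [0.481 0.118 0.   ]
306 207 [ 0.473 -0.025  0.118] [ 0.484 -0.023  0.   ]
271 244 [0.366 0.078 0.054] [0.367 0.083 0.   ]
464 236 [ 0.401 -0.519  0.002] [ 0.401 -0.52   0.   ]
344 168 [ 0.597 -0.136  0.067] [ 0.61 -0.14  0.  ]
disc [293 193  23  27 281] [301.82206406 204.5480427 ] [ 0.4902 -0.0098  0.011 ]
disc [203 195  25  20 263] [213.8973384  204.01140684] [0.4869 0.2631 0.011 ]
disc [248 194  27  28 557] [261.29084381 207.88509874] [0.4775 0.1154 0.011 ]
disc [162 201  25  28 349] [173.96275072 214.13753582] [0.453  0.3866 0.011 ]
ctop [301 197   9   9  58] [ 0.4837 -0.024   0.1796]
ctop [154 206   8   9  53] [0.4518 0.3811 0.1792]
rest z (mm), rows 195..255 step 3, cols 355..430 step 3
[[   1    3    2    1   -3   -1   -3    3   -1    2    3    0
[... 2015 characters left out ...]
 2]
 [  -2    6   15   13   12   92   93   90   87   89   76   77   68   60
    62    9   33   14   10   13   21   42 1432   -1    5]
 [  -4    0   13   16   12   48   86   11   22   12   13   14   17    9
    13   12   34    6   12   14   22   36    2    6    0]
 [  -4    5   13    9   12   43   73   13   11   10   13   13   16   15
    14    6   34    7   16   10   25   38   -3   -2    1]
 [   3    3   11   12    9   39   71   14   11   16   13    8   10   14
    10    9   -2    2   -1   -1    0    5    2    3    3]
 [   4    4    9    5   -3   -4   -2    1   -2    6   -4   -1    2    3
    -4   -4    5    1    1    4    1   -4    1   -1    3]]
[ 0.43  -0.192  0.002] [ 0.433 -0.385  0.007]
```

View pics/topcrop.png

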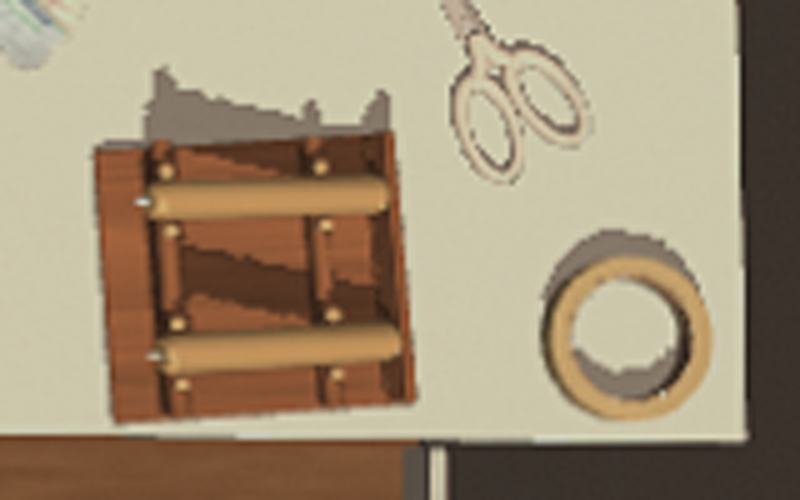

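View pics/sidecrop.png

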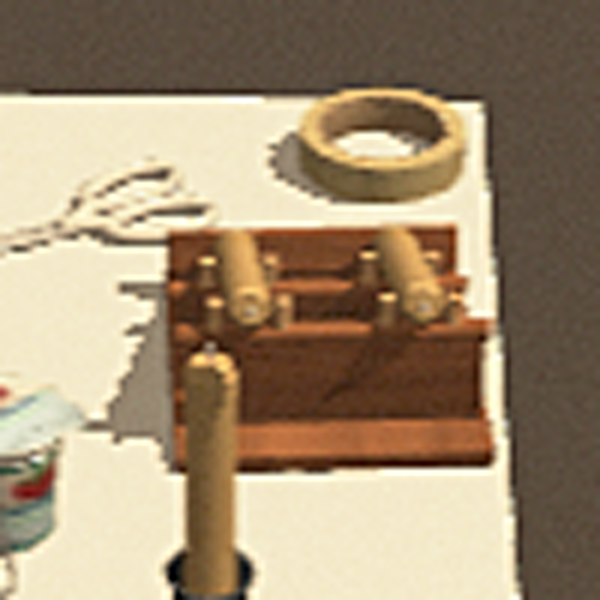

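The crops show the rest's high end to the left: wicks at crop pixels (140,202) and (152,355), towards +y. A full-width stop about 40 mm high sits behind the feet. I can therefore grip near the wick end and swing each candle up in an arc, with its foot against that stop and coming down onto the base board. Next I fit the axes and cup centres.

```bash
python3 - <<'E'
from h import *
from scipy.optimize import least_squares
C={};P={}
for n in("top","side"):
    f=np.load(n+"0.npz"); C[n]=cloud(n,f["d"]); P[n]=cv2.cvtColor(f["p"],cv2.COLOR_RGB2HSV)
for n in("top","side"):
    c=C[n].reshape(-1,3)
    for x,y in((.478,.25),(.478,.117)):
        for lo,hi,lab in((.055,.072,"rim"),(.004,.018,"disc")):
            k=c[(abs(c[:,2]-(lo+hi)/2)<(hi-lo)/2)&(np.hypot(c[:,0]-x,c[:,1]-y)<.055)&(P[n].reshape(-1,3)[:,2]<90)]
            if len(k)<10: print(n,lab,len(k)); continue
            (cc,r)=cv2.minEnclosingCircle(k[:,:2].astype(np.float32)); print(n,lab,len(k),np.round(cc,4),round(r,4),k.mean(0).round(4))
# circle-edge: dark blob contours at top picture, ray-cast by depth edge
# candles in rest
R=[]
for n in("top","side"):
    c=C[n].reshape(-1,3); h=P[n].reshape(-1,3)
    for x in (.455,.375):
        k=(abs(c[:,0]-x)<.03)&(c[:,1]>-.40)&(c[:,1]<-.21)&(c[:,2]>.03)&(h[:,2]>110)&(h[:,1]>70)&(h[:,1]<170)&(h[:,0]>10)&(h[:,0]<25)
        q=c[k]; 
        if len(q)<30: print(n,x,len(q)); continue
        # cylinder fit r=12 slope 20deg : params x0,y0(at axis z 68), heading
        def ax(p): 
            a=p[2]; d=np.array([np.cos(np.radians(20))*np.sin(a),np.cos(np.radians(20))*np.cos(a),np.sin(np.radians(20))])
            return np.array([p[0],p[1],.068]),d
        def res(p):
            o,d=ax(p); v=q-o; w=v-np.outer(v@d,d); return np.linalg.norm(w,axis=1)-.012
        s=least_squares(res,[x,-.29,0.0],loss="soft_l1",f_scale=.002); o,d=ax(s.x); t=(q-o)@d
        print(n,x,len(q),s.x.round(4),"heading deg",np.degrees(s.x[2]).round(2),"t range",np.percentile(t,[1,99]).round(3),"rms",np.median(abs(s.fun)).round(4))
st=monitor.get_state(); print(st["position"],st["tcp_rot"])
E
```

```text
top rim 77 [0.4727 0.2618] 0.0218 [0.4728 0.2641 0.0608]
top disc 420 [0.4738 0.2591] 0.0439 [0.4725 0.2542 0.0114]
top rim 79 [0.4783 0.1185] 0.0221 [0.4789 0.1189 0.0606]
top disc 452 [0.4781 0.1184] 0.0445 [0.476  0.116  0.0114]
side rim 85 [0.4768 0.262 ] 0.0223 [0.4791 0.2577 0.0607]
side disc 290 [0.4755 0.2636] 0.044 [0.4901 0.2725 0.0116]
side rim 102 [0.4807 0.1193] 0.0231 [0.4803 0.118  0.0604]
side disc 429 [0.4814 0.12  ] 0.0476 [0.4804 0.1316 0.0121]
top 0.455 430 [ 0.4701 -0.2661  0.0212] heading deg 1.21 t range [-0.109  0.058] rms 0.0035
top 0.375 456 [ 0.3835 -0.2719 -0.0576] heading deg -3.3 t range [-0.107  0.058] rms 0.0017
side 0.455 156 [ 0.467  -0.2671  0.0275] heading deg 1.58 t range [-0.105  0.061] rms 0.0048
side 0.375 176 [ 0.3824 -0.2757 -0.0321] heading deg -1.84 t range [-0.106  0.067] rms 0.0038
[0.21045043 0.4805617  0.23074232] [-3.14031995e+00 -3.77670433e-06  2.72880846e+00]
```

```bash
python3 - <<'E'
from h import *
from scipy.optimize import least_squares
f=np.load("top0.npz"); 
for n in("top","side"):
    f=np.load(n+"0.npz");c=cloud(n,f["d"]).reshape(-1,3); h=cv2.cvtColor(f["p"],cv2.COLOR_RGB2HSV).reshape(-1,3)
    g=(c[:,1]>-.40)&(c[:,1]<-.21)&(c[:,2]>.035)&(c[:,0]>.33)&(c[:,0]<.52)&(h[:,2]>110)&(h[:,1]>60)&(h[:,0]>8)&(h[:,0]<28)
    q=c[g]; ca,sa=np.cos(np.radians(20)),np.sin(np.radians(20))
    def D(p):
        a=p[2]; d=np.array([ca*np.sin(a),ca*np.cos(a),sa]); w=np.array([np.cos(a),-np.sin(a),0])*.045
        m=np.array([p[0],p[1],.068]); return d,[m-w,m+w]
    def res(p,full=False):
        d,os=D(p); r=[]
        for o in os:
            v=q-o; r.append(np.linalg.norm(v-np.outer(v@d,d),axis=1)-.012)
        r=np.array(r); r=r[abs(r).argmin(0),np.arange(len(q))]; return r
    s=least_squares(res,[.425,-.27,-.04],loss="cauchy",f_scale=.002)
    d,os=D(s.x); print(n,len(q),s.x.round(4),np.degrees(s.x[2]),np.median(abs(s.fun)))
    for o in os:
        v=q-o; r=np.linalg.norm(v-np.outer(v@d,d),axis=1); k=abs(r-.012)<.004; t=(v@d)[k]
        print(" axis pt z68",o.round(4),"t",np.percentile(t,[0.5,5,95,99.5]).round(4),"foot est",(o+d*(np.percentile(t,.5))).round(4))
E
```

```text
top 992 [ 0.4295 -0.2689 -0.08  ] -4.583464448414471 0.0018593341227538347
 axis pt z68 [ 0.3847 -0.2725  0.068 ] t [-0.1051 -0.0964  0.05    0.0583] foot est [ 0.3925 -0.3709  0.0321]
 axis pt z68 [ 0.4744 -0.2653  0.068 ] t [-0.1065 -0.1001  0.0509  0.0564] foot est [ 0.4824 -0.3651  0.0316]
side 483 [ 0.4299 -0.273  -0.088 ] -5.04398668465356 0.0057770579388681815
 axis pt z68 [ 0.3851 -0.277   0.068 ] t [-0.0976 -0.0878  0.064   0.0685] foot est [ 0.3932 -0.3683  0.0346]
 axis pt z68 [ 0.4748 -0.2691  0.068 ] t [-0.1039 -0.0955  0.0605  0.0642] foot est [ 0.4833 -0.3663  0.0325]
```

```bash
python3 - <<'E'
from h import *
w=onplane("top",[(368.2,210.4),(370.6,241)],.0915); f=onplane("top",[(417.4,208.6),(419.8,238)],.044)
print(w.round(4),f.round(4)); d=w-f; print(np.degrees(np.arctan2(d[:,0],d[:,1])))
b=onplane("top",[(359.2,199.4),(362.6,254.4),(418,196),(422.8,250.4)],.012);print("board",b.round(4))
for p in (b[1]-b[0],b[0]-b[2],b[1]-b[3]): print(np.degrees(np.arctan2(p[0],p[1])))
E
```

```text
[[ 0.4684 -0.2069  0.0915]
 [ 0.3792 -0.2145  0.0915]] [[ 0.4808 -0.3626  0.044 ]
 [ 0.3915 -0.3696  0.044 ]]
[-4.53279583 -4.53973992]
board [[ 0.5093 -0.1876  0.012 ]
 [ 0.3396 -0.1995  0.012 ]
 [ 0.5234 -0.3718  0.012 ]
 [ 0.3544 -0.3861  0.012 ]]
-94.01754687738196
-4.360768550547374
-4.536861069291767
```

Emit:
jog_arm:
  deltas: [0, 0, -0.2, 0.97, -1, 0, 0, -0.2, 0.97, -1, 0, 0, -0.2, 0.97, -1, 0, 0, -0.2, 0.97, -1, 0, 0, -0.2, 0.97, -1, 0, 0, -0.2, 0.96, -1, 0, 0, -0.2, 0.96, -1, 0, 0, -0.2, 0.96, -1, 0, 0, 0, 0, -1]
  newtons: 20

```text
time: 1.0
position: [0.2107, 0.4812, 0.3121]
tcp_rot: [3.141, -0.001, 1.648]
force: [-0.1, -0.5, 0.1]
opening: 0.0852
grip_force: 0.0
```

Emit:
jog_arm:
  deltas: [-0.8, 0.22, 0, 0, -1, -0.8, 0.22, 0, 0, -1, -0.8, 0.22, 0, 0, -1, -0.8, 0.22, 0, 0, -1, -0.8, 0.22, 0, 0, -1, -0.8, 0.22, 0, 0, -1, -0.8, 0.22, 0, 0, -1, -0.8, 0.22, 0, 0, -1, -0.8, 0.22, 0, 0, -1, -0.8, 0.22, 0, 0, -1, -0.8, 0.22, 0, 0, -1, -0.8, 0.22, 0, 0, -1]

```text
time: 2.2
position: [0.3799, 0.011, 0.3108]
tcp_rot: [-3.141, -0.0, 1.654]
force: [1.4, 0.2, -0.5]
opening: 0.0853
grip_force: 0.0
```

Emit:
jog_arm:
  deltas: [-0.8, 0.22, 0.2, 0, -1, -0.8, 0.22, 0.2, 0, -1, -0.8, 0.22, 0.4, 0, -1, -0.8, 0.22, 0.4, 0, -1, -0.8, 0.22, 0.4, 0, -1, -0.8, 0.22, 0.4, 0, -1, 0, 0, 0, 0, -1, 0, 0, 0, 0, -1]

```text
time: 3.0
position: [0.4638, -0.2217, 0.2098]
tcp_rot: [-3.139, -0.002, 1.651]
force: [-0.8, 1.1, 0.6]
opening: 0.0854
grip_force: 0.0
```

Emit:
jog_arm:
  deltas: [-0.33, 0.06, 0.3, 0, -1, -0.32, 0.05, 0.3, 0, -1, 0, 0, 0.4, 0, -1, 0, 0, 0.4, 0, -1, 0, 0, 0.4, 0, -1, 0, 0, 0.4, 0, -1, 0, 0, 0.4, 0, -1, 0, 0, 0.3, 0, -1, 0, 0, 0.14, 0, -1, 0, 0, 0, 0, -1]

```text
time: 4.0
position: [0.4721, -0.2527, 0.0586]
tcp_rot: [-3.14, -0.001, 1.651]
force: [0.2, -0.3, 0.3]
opening: 0.0856
grip_force: 0.0
```

```bash
python3 - <<'E'
from h import *
print(monitor.get_state()["position"])
p,d=cams.grab_frame("side"); cv2.imwrite("pics/side1.png",cv2.resize(p[60:260,260:560,::-1],None,fx=2.6,fy=2.6,interpolation=cv2.INTER_CUBIC))
E
```

```text
[ 0.47208427 -0.25271658  0.05863443]
```

View pics/side1.png

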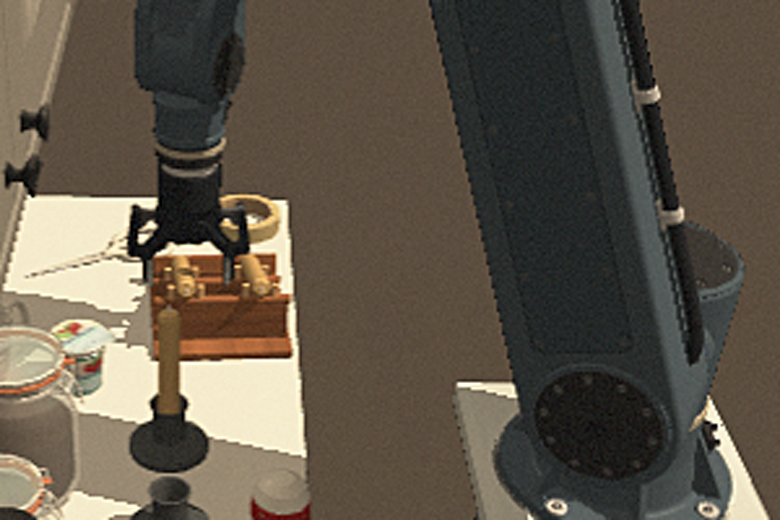

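The open fingers straddle spare 1 (at about (185,275) in the crop) and are clear of the pegs. I close at 20 N.

Emit:
jog_arm:
  deltas: [0, 0, 0, 0, 1, 0, 0, 0, 0, 1, 0, 0, 0, 0, 1, 0, 0, 0, 0, 1, 0, 0, 0, 0, 1, 0, 0, 0, 0, 1, 0, 0, 0, 0, 1, 0, 0, 0, 0, 1]
  newtons: 20

```text
time: 4.85
position: [0.4747, -0.2535, 0.0602]
tcp_rot: [3.137, 0.001, 1.65]
force: [6.4, 2.5, 1.4]
opening: 0.0232
grip_force: 23.1
```

Emit:
jog_arm:
  deltas: [0, 0.06, 0, 0, 1, -0.11, 0, -0.17, 0, 1, -0.11, 0, -0.17, 0, 1, -0.11, 0, -0.17, 0, 1, -0.13, 0, -0.16, 0, 1, -0.13, 0, -0.15, 0, 1, -0.13, 0, -0.15, 0, 1, 0, 0, 0, 0, 1]

```text
time: 5.65
position: [0.4785, -0.2891, 0.1086]
tcp_rot: [3.141, -0.001, 1.649]
force: [-0.8, 5.5, 4.2]
opening: 0.0234
grip_force: 24.2
```

```bash
python3 - <<'E'
from h import *
p,d=cams.grab_frame("side"); cv2.imwrite("pics/side2.png",cv2.resize(p[100:220,290:410,::-1],None,fx=4.5,fy=4.5,interpolation=cv2.INTER_CUBIC))
E
```

```text
(no output)
```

View pics/side2.png

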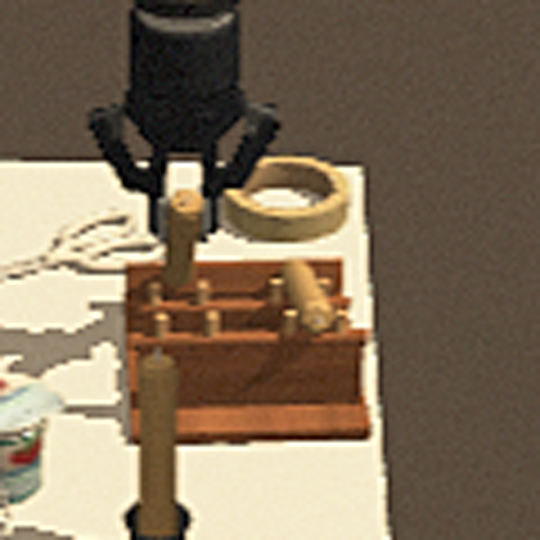

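The candle (top at about (183,200) in the crop) has rotated in the fingers, and the 5.5/4.2 N force shows its foot is bearing on the stop. I continue the arc.

Emit:
jog_arm:
  deltas: [-0.16, 0, -0.12, 0, 1, -0.16, 0, -0.12, 0, 1, -0.17, 0, -0.11, 0, 1, -0.19, 0, -0.07, 0, 1, -0.19, 0, -0.07, 0, 1, -0.19, 0, -0.07, 0, 1, -0.2, 0, -0.03, 0, 1, -0.2, 0, -0.02, 0, 1, 0, 0, 0, 0, 1, 0, 0, 0, 0, 1]

```text
time: 6.7
position: [0.4839, -0.362, 0.1379]
tcp_rot: [-3.141, -0.0, 1.649]
force: [-0.6, -0.1, -0.6]
opening: 0.023
grip_force: 25.1
```

```bash
cat > tilt.py <<'E'
from h import *
import sys
# candle in hand: colour + near the tool, fit line to cloud points
s=monitor.get_state(); T=s["position"]; print("T",T.round(4),"F",s["force"].round(1))
for n in("side","top"):
    p,d=cams.grab_frame(n); c=cloud(n,d); h=cv2.cvtColor(p,cv2.COLOR_RGB2HSV)
    k=(h[:,:,0]>8)&(h[:,:,0]<28)&(h[:,:,1]>60)&(h[:,:,2]>70)&(np.hypot(c[:,:,0]-T[0],c[:,:,1]-T[1])<float(sys.argv[1]))&(c[:,:,2]<T[2]+.1)&(c[:,:,2]>max(T[2]-.11,.045))
    q=c[k]; print(n,len(q))
    if len(q)<30: continue
    q=q-T; z=q[:,2]
    for a,b in((-.11,-.08),(-.08,-.05),(-.05,-.03),(-.03,-.01),(-.01,.02),(.02,.05),(.05,.09)):
        g=q[(z>=a)&(z<b)]
        if len(g)>4: print("  z %.3f n %d mid %s ptp %s"%(g[:,2].mean(),len(g),((g[:,:2].min(0)+g[:,:2].max(0))/2*1000).round(1),(np.ptp(g[:,:2],axis=0)*1000).round(1)))
    if n=="side":
        vv,uu=np.where(k); print("  px",uu.min(),uu.max(),vv.min(),vv.max()); cv2.imwrite(sys.argv[2],cv2.resize(p[max(vv.min()-40,0):vv.max()+50,max(uu.min()-50,0):uu.max()+50,::-1],None,fx=4,fy=4,interpolation=cv2.INTER_CUBIC))
E
python3 tilt.py 0.06 pics/s3.png
```

```text
T [ 0.4839 -0.362   0.1379] F [-0.6 -0.1 -0.6]
side 294
  z -0.088 n 29 mid [-18.6  10.2] ptp [66.2 76.8]
  z -0.066 n 41 mid [-5.9 11.6] ptp [31.9 68.5]
  z -0.040 n 31 mid [-1.9 -2.7] ptp [23.4 19.6]
  z -0.020 n 33 mid [-2.  -0.4] ptp [23.3 24.4]
  z 0.005 n 48 mid [-2.1 12.6] ptp [23.  22.3]
  z 0.035 n 60 mid [-6.8 13. ] ptp [38.5 36. ]
  z 0.061 n 50 mid [-5.  14.6] ptp [92.9 42.3]
  px 316 345 108 165
top 59
  z -0.089 n 18 mid [-1.5 21.6] ptp [54.8 53.3]
  z 0.059 n 37 mid [-4.8 25.2] ptp [21.7 16.9]
```

View pics/s3.png

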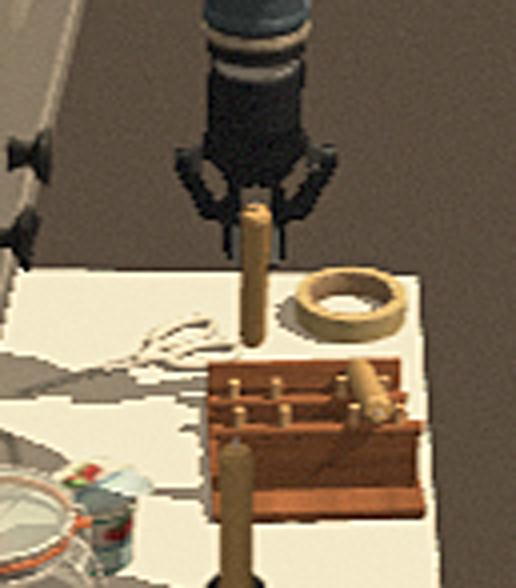

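The candle is now steep: top at (255,210) and foot at (253,340) in the crop, clear of the stop and bearing no force. I measure how much lean is left.

```bash
cat > cyl.py <<'E'
from h import *
from scipy.optimize import least_squares
# axis of the held candle: point P on axis at tool height, leans a (along u) and b (across)
s=monitor.get_state(); T=s["position"]; yaw=s["tcp_rot"][2]; u=np.array([np.cos(yaw),np.sin(yaw),0]); w=np.array([np.sin(yaw),-np.cos(yaw),0])
p,d=cams.grab_frame("side"); c=cloud("side",d); h=cv2.cvtColor(p,cv2.COLOR_RGB2HSV)
k=(h[:,:,0]>8)&(h[:,:,0]<28)&(h[:,:,1]>60)&(h[:,:,2]>70)&(abs((c-T)@w)<.025)&(abs((c-T)@u)<.12)&(c[:,:,2]<T[2]+.09)&(c[:,:,2]>T[2]-.12)
G=T+[0,0,.017]; best=None
for a0 in(0,.3,.6,.9):
    def D(x): v=u*np.sin(x[2])+w*np.sin(x[3])+np.array([0,0,np.cos(x[2])]); return v/np.linalg.norm(v)
    def res(x):
        v=c[k]-G-u*x[0]-w*x[1]; dd=D(x); return np.linalg.norm(v-np.outer(v@dd,dd),axis=1)-.012
    r=least_squares(res,[0,0,a0,0],loss="cauchy",f_scale=.002)
    if best is None or r.cost<best.cost: best=r
x=best.x; dd=D(x); v=c[k]-G-u*x[0]-w*x[1]; t=(v@dd)[abs(best.fun)<.004]
print("n",k.sum(),len(t),"offset u,w mm",(x[:2]*1000).round(1),"lean deg u,w",np.degrees(x[2:]).round(1),"t",(np.percentile(t,[1,99])*1000).round(0),"med",np.median(abs(best.fun)).round(4))
t0=np.percentile(t,1); print("foot",(G+u*x[0]+w*x[1]+dd*t0).round(4),"T",T.round(4),"F",s["force"].round(1),"t",s["time"])
E
python3 cyl.py
```

```text
n 468 194 offset u,w mm [10.9 -1.6] lean deg u,w [ 7.2 -1.1] t [-132.   49.] med 0.0051
foot [ 0.4853 -0.3671  0.0239] T [ 0.484  -0.3615  0.138 ] F [-0.4  0.2 -0.6] t 6.8
```

Emit:
jog_arm:
  deltas: [0, 0, -0.5, 0, 1, 0, 0, -0.5, 0, 1, 0, 0, -0.4, 0, 1, 0, 0, 0, 0, 1]

```text
time: 7.25
position: [0.4853, -0.3622, 0.2112]
tcp_rot: [3.138, 0.003, 1.65]
force: [0.4, -0.3, -0.5]
opening: 0.0232
grip_force: 25.1
```

```bash
sed -i 's/&(c\[:,:,2\]>T\[2\]-.12)/\&(c[:,:,2]>max(T[2]-.12,.05))/' cyl.py; python3 cyl.py; python3 - <<'E'
from h import *
T=monitor.get_state()["position"]; p,d=cams.grab_frame("side"); c=cloud("side",d); h=cv2.cvtColor(p,cv2.COLOR_RGB2HSV)
np.savez("s.npz",p=p,d=d)
k=(h[:,:,0]>8)&(h[:,:,0]<28)&(h[:,:,1]>60)&(h[:,:,2]>70)&(np.linalg.norm((c-T)[:,:,:2],axis=2)<.12)&(c[:,:,2]>.05)
for v in range(60,200,5):
    uu=np.where(k[v,290:370])[0]+290
    if len(uu)>2: q=c[v,uu]-T; print(v,uu.min(),uu.max(),np.median(q,0).round(3)*1000,np.median(h[v,uu],0))
E
```

```text
n 277 251 offset u,w mm [ 6.4 -2.5] lean deg u,w [19.4 -0.1] t [-105.   47.] med 0.0015
foot [ 0.4853 -0.3909  0.1288] T [ 0.4853 -0.3622  0.2112] F [ 0.4 -0.3 -0.5] t 7.25
95 318 337 [ 9. 14. 72.] [12. 87. 74.]
100 327 333 [-4. 24. 60.] [ 17. 141. 235.]
105 326 333 [-3. 29. 46.] [ 16.5 144.5  97.5]
110 326 333 [-3. 19. 24.] [ 17. 143. 100.]
115 326 332 [-1.  9.  2.] [ 17. 149.  99.]
120 326 333 [ -3.   1. -20.] [ 17.  141.5  98.5]
125 326 332 [ -1.  -2. -40.] [ 17. 146. 100.]
130 326 332 [ -1. -10. -62.] [ 16. 143. 101.]
135 327 331 [ -1. -17. -85.] [ 17. 172.  91.]
160 354 359 [ -94.   39. -146.] [ 17. 143. 198.]
```

The lean is 19° from vertical, so the stop did most of the work. I finish it on the worktop beside the rest's high end, dragging the foot there with the base board's edge as a backstop.

Emit:
jog_arm:
  deltas: [0.5, -0.09, 0, 0, 1, 0.83, -0.09, 0, 0, 1, 0.83, -0.09, 0, 0, 1, 0.83, -0.09, 0, 0, 1, 0.83, -0.09, 0, 0, 1, 0.84, -0.09, 0, 0, 1, 0, 0, 0.4, 0, 1, 0, 0, 0.5, 0, 1, 0, 0, 0.5, 0, 1, 0, 0, 0.5, 0, 1, 0, 0, 0.3, 0, 1, 0, 0, 0, 0, 1]

```text
time: 8.55
position: [0.4366, -0.1308, 0.0956]
tcp_rot: [-3.137, -0.002, 1.65]
force: [-0.8, 0.2, -0.0]
opening: 0.0233
grip_force: 25.1
```

```bash
python3 cyl.py
```

```text
n 253 211 offset u,w mm [ 6.1 -1.5] lean deg u,w [18.8  1.4] t [-61.  53.] med 0.0014
foot [ 0.4348 -0.1447  0.0545] T [ 0.4366 -0.1308  0.0956] F [-0.8  0.2 -0. ] t 8.55
```

Emit:
jog_arm:
  deltas: [0, 0, 0.06, 0, 1, 0, 0, 0.06, 0, 1, -0.09, 0, 0, 0, 1, -0.09, 0, 0, 0, 1, -0.09, 0, 0, 0, 1, -0.09, 0, 0, 0, 1, -0.1, 0, 0, 0, 1, -0.1, 0, 0, 0, 1, -0.1, 0, 0, 0, 1, -0.1, 0, 0, 0, 1]

```text
time: 9.6
position: [0.4426, -0.1693, 0.0936]
tcp_rot: [3.139, -0.001, 1.65]
force: [-1.4, 3.6, 4.8]
opening: 0.0233
grip_force: 33.0
```

```bash
python3 cyl.py
```

```text
n 301 233 offset u,w mm [ 8.7 -2.4] lean deg u,w [ 1.4 -0.1] t [-60.  52.] med 0.0015
foot [ 0.4397 -0.1623  0.0507] T [ 0.4426 -0.1693  0.0936] F [-1.4  3.6  4.8] t 9.6
```

The candle stands within 1.4° of vertical. I release it there, back off, and measure it standing so I can regrasp it centred and a little higher.

Emit:
jog_arm:
  deltas: [0.03, 0, -0.04, 0, 1, 0, 0, 0, 0, 0.2, 0, 0, 0, 0, -1, 0, 0, 0, 0, -1, 0, 0, 0, 0, -1, 0, 0, -0.4, 0, -1, 0, 0, -1, 0, -1, 0, 0, -1, 0, -1, 0, -1, -0.3, 0, -1, 0, -1, 0, 0, -1, 0, -1, 0, 0, -1, 0, -0.5, 0, 0, -1]

```text
time: 10.85
position: [0.2662, -0.1808, 0.2287]
tcp_rot: [-3.141, 0.0, 1.649]
force: [1.4, -1.5, -0.3]
opening: 0.0856
grip_force: 0.0
```

```bash
cat > stand.py <<'E'
from h import *
from scipy.optimize import least_squares
import sys
x0,y0=float(sys.argv[1]),float(sys.argv[2]); zlo=float(sys.argv[3]); zt=float(sys.argv[4])
for n in("side","top"):
    p,d=cams.grab_frame(n); c=cloud(n,d); h=cv2.cvtColor(p,cv2.COLOR_RGB2HSV)
    col=(h[:,:,0]>10)&(h[:,:,0]<28)&(h[:,:,1]>60)&(h[:,:,2]>60)
    k=col&(np.hypot(c[:,:,0]-x0,c[:,:,1]-y0)<.035)&(c[:,:,2]>zlo)&(c[:,:,2]<zt+.02); q=c[k]
    def res(x):
        dd=np.array([np.sin(x[2]),np.sin(x[3]),1]); dd/=np.linalg.norm(dd); v=q-[x0+x[0],y0+x[1],zlo]; return np.linalg.norm(v-np.outer(v@dd,dd),axis=1)-.012
    if n=="side" and len(q)>30:
        r=least_squares(res,[0,0,0,0],loss="cauchy",f_scale=.002).x; print("side axis at zlo",np.round([x0+r[0],y0+r[1]],4),"lean",np.degrees(r[2:]).round(1),"z max",np.percentile(q[:,2],99).round(4))
    g=k&(c[:,:,2]>zt-.008); vv,uu=np.where(g); 
    if len(uu)>5: print(n,"top disc",len(uu),onplane(n,[((uu.min()+uu.max())/2,(vv.min()+vv.max())/2)],zt)[0].round(4),"z",c[g][:,2].mean().round(4))
s=monitor.get_state(); print("T",s["position"].round(4),s["time"])
E
python3 stand.py .4426 -.169 .04 .160
```

```text
side axis at zlo [ 0.4389 -0.163 ] lean [ 0.  -0.2] z max 0.1639
side top disc 40 [ 0.4385 -0.1578  0.16  ] z 0.1595
top top disc 49 [ 0.4404 -0.1584  0.16  ] z 0.1603
T [ 0.2666 -0.1812  0.229 ] 10.95
```

Emit:
jog_arm:
  deltas: [0.14, 0.8, 0, 0, -1, 0, 0.9, 0, 0, -1, 0, 0.9, 0, 0, -1, 0, 0.89, 0, 0, -1, 0, 0, 0.3, 0, -1, 0, 0, 0.5, 0, -1, 0, 0, 0.5, 0, -1, 0, 0, 0.5, 0, -1, 0, 0, 0.4, 0, -1, 0, 0, 0.2, 0, -1, 0, 0, 0, 0, -1]

```text
time: 12.05
position: [0.4426, -0.1605, 0.1075]
tcp_rot: [-3.139, -0.001, 1.65]
force: [-0.3, 0.5, 0.1]
opening: 0.0857
grip_force: 0.0
```

Emit:
jog_arm:
  deltas: [0, -0.05, 0.06, 0, -1, 0, 0, 0, 0, 1, 0, 0, 0, 0, 1, 0, 0, 0, 0, 1, 0, 0, 0, 0, 1, 0, 0, 0, 0, 1, 0, 0, 0, 0, 1, 0, 0, 0, 0, 1, 0, 0, 0, 0, 1]
  newtons: 30

```text
time: 12.95
position: [0.4409, -0.1612, 0.1061]
tcp_rot: [3.141, 0.001, 1.65]
force: [-0.0, 0.7, 5.2]
opening: 0.0236
grip_force: 29.6
```

Emit:
jog_arm:
  deltas: [0, 0, -0.2, 0, 1, 0, 0, -0.6, 0, 1, 0, 0, -0.7, 0, 1, 0, 0, -0.6, 0, 1, 0.58, -0.31, 0, 0, 1, 0.58, -0.31, 0, 0, 1, 0.58, -0.31, 0, 0, 1, 0.58, -0.31, 0, 0, 1, 0.85, 0.07, 0, 0, 1, 0.84, 0.07, 0, 0, 1, 0.84, 0.07, 0, 0, 1, 0.84, 0.06, 0, 0, 1]

```text
time: 14.15
position: [0.369, 0.1202, 0.2112]
tcp_rot: [3.142, 0.0, 1.649]
force: [1.3, -0.0, -1.1]
opening: 0.0231
grip_force: 29.7
```

Emit:
jog_arm:
  deltas: [0, 0, 0, 0, 1, 0, 0, 0, 0, 1]

```text
time: 14.35
position: [0.3691, 0.1194, 0.2107]
tcp_rot: [-3.141, 0.001, 1.653]
force: [0.1, -1.0, -1.8]
opening: 0.0235
grip_force: 29.7
```

```bash
cp cyl.py /dev/null; python3 cyl.py; python3 - <<'E'
from h import *
T=monitor.get_state()["position"]
import subprocess
print(subprocess.run(["python3","stand.py",str(T[0]),str(T[1]),str(T[2]-.085),str(T[2]+.054)],capture_output=True,text=True).stdout)
E
```

```text
n 511 466 offset u,w mm [-0.9 -1.6] lean deg u,w [0.4 0.2] t [-115.   38.] med 0.0011
foot [0.3672 0.1176 0.1123] T [0.3691 0.1194 0.2107] F [ 0.1 -1.  -1.8] t 14.35
side axis at zlo [0.3671 0.1172] lean [0.2 0.3] z max 0.2703
side top disc 67 [0.3704 0.1209 0.2647] z 0.2645
T [0.3695 0.1178 0.2107] 14.5
```

Emit:
jog_arm:
  deltas: [-0.04, 0.55, 0, 0, 1, -0.04, 0.55, 0, 0, 1, -0.04, 0.55, 0, 0, 1, -0.05, 0.56, 0, 0, 1, 0, 0, 0, 0, 1, 0, 0, 0.3, 0, 1, 0, 0, 0.3, 0, 1, 0, 0, 0, 0, 1]

```text
time: 15.3
position: [0.4789, 0.1173, 0.1791]
tcp_rot: [-3.138, 0.001, 1.647]
force: [-0.9, -0.4, -0.4]
opening: 0.0226
grip_force: 29.9
```

```bash
python3 cyl.py; python3 - <<'E'
from h import *
T=monitor.get_state()["position"]; p,d=cams.grab_frame("side"); a=proj("side",[T])[0].astype(int)
cv2.imwrite("pics/s4.png",cv2.resize(p[a[1]-50:a[1]+90,a[0]-70:a[0]+70,::-1],None,fx=4,fy=4,interpolation=cv2.INTER_CUBIC)); print(a)
c=cloud("side",d).reshape(-1,3);v=p.reshape(-1,3).max(1)
for x,y in((.478,.119),):
    k=c[(abs(c[:,2]-.0635)<.008)&(np.hypot(c[:,0]-x,c[:,1]-y)<.055)&(v<90)]
    print(len(k),cv2.minEnclosingCircle(k[:,:2].astype(np.float32)))
E
```

```text
n 513 460 offset u,w mm [-0.5 -1.8] lean deg u,w [0.8 0.4] t [-117.   39.] med 0.0012
foot [0.4766 0.115  0.0787] T [0.4789 0.1173 0.1791] F [-0.9 -0.4 -0.4] t 15.3
[325 212]
76 ((0.47946324944496155, 0.12109353393316269), 0.022448427975177765)
```

View pics/s4.png

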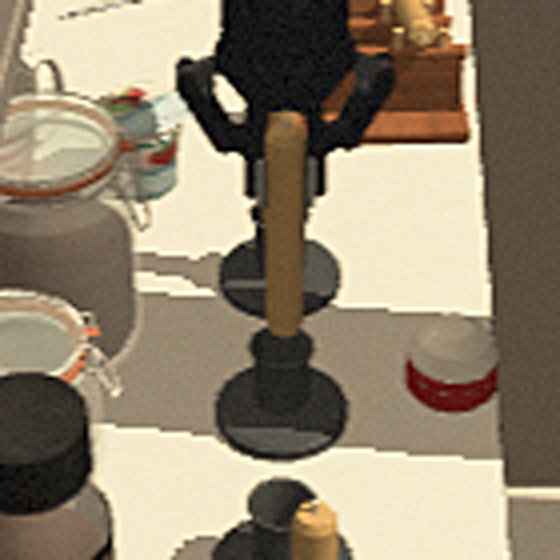

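The candle hangs right over the cup (foot at (283,330) and rim centre at (282,345) in the crop), about 3 mm short. I correct that and lower.

Emit:
jog_arm:
  deltas: [0.06, 0.04, 0, 0, 1, 0, 0, 0.15, 0, 1, 0, 0, 0.15, 0, 1, 0, 0, 0.15, 0, 1, 0, 0, 0.15, 0, 1, 0, 0, 0.15, 0, 1, 0, 0, 0.1, 0, 1, 0, 0, 0, 0, 1]

```text
time: 16.2
position: [0.4818, 0.122, 0.1373]
tcp_rot: [-3.14, 0.0, 1.65]
force: [0.0, -0.2, -1.7]
opening: 0.0232
grip_force: 29.9
```

Emit:
jog_arm:
  deltas: [0, 0, 0.08, 0, 1, 0, 0, 0.08, 0, 1, 0, 0, 0.06, 0, 1, 0, 0, 0.04, 0, 1, 0, 0, 0, 0, 1]

```text
time: 16.7
position: [0.4831, 0.1223, 0.1269]
tcp_rot: [3.139, -0.0, 1.649]
force: [-2.2, -0.9, 16.2]
opening: 0.0234
grip_force: 31.9
```

Emit:
jog_arm:
  deltas: [0, 0, -0.05, 0, 1, 0, 0, 0, 0, 0.2, 0, 0, 0, 0, -0.3, 0, 0, 0, 0, -1, 0, 0, 0, 0, -1, 0, 0, 0, 0, -1, 0, 0, -0.5, 0, -1, 0, 0, -1, 0, -1, 0, 0, -0.8, 0, -1, 0, -0.8, 0, 0, -1, 0, -0.8, 0, 0, -1, 0, -0.8, 0, 0, -1]

```text
time: 17.9
position: [0.3614, 0.1125, 0.2427]
tcp_rot: [3.141, -0.0, 1.649]
force: [-0.9, 0.2, 0.9]
opening: 0.0853
grip_force: 0.0
```

```bash
python3 stand.py .480 .120 .07 .181; python3 - <<'E'
from h import *
p,d=cams.grab_frame("side");c=cloud("side",d); h=cv2.cvtColor(p,cv2.COLOR_RGB2HSV); v=h[:,:,2]
for y in(.262,.12):
    k=c[(abs(c[:,:,2]-.011)<.007)&(np.hypot(c[:,:,0]-.478,c[:,:,1]-y)<.055)&(v<90)]
    print(len(k),cv2.minEnclosingCircle(k[:,:2].astype(np.float32)))
E
```

```text
side axis at zlo [0.4797 0.1207] lean [ 0.6 -0.1] z max 0.1833
side top disc 57 [0.4803 0.1286 0.181 ] z 0.1793
top top disc 55 [0.4778 0.1181 0.181 ] z 0.1801
T [0.3584 0.112  0.2429] 18.0
311 ((0.47650957107543945, 0.2652653157711029), 0.04419028013944626)
345 ((0.4820980727672577, 0.12252485752105713), 0.04685434326529503)
```

Spare 1 is seated: top at z = 0.180 (0.181 expected), lean under 1°, and the holder has not moved noticeably. Now spare 2, the same way.

Emit:
jog_arm:
  deltas: [-0.83, -0.01, 0, 0, -1, -0.83, -0.01, 0, 0, -1, -0.83, -0.01, 0, 0, -1, -0.83, -0.01, 0, 0, -1, -0.83, -0.01, 0, 0, -1, -0.83, 0, 0, 0, -1, -0.83, 0, 0, 0, -1, -0.83, 0, 0, 0, -1, -0.8, 0, 0, 0, -1, 0, 0, 0.5, 0, -1, 0, 0, 0.5, 0, -1, 0, 0, 0, 0, -1]

```text
time: 19.25
position: [0.3884, -0.2584, 0.1898]
tcp_rot: [-3.138, -0.003, 1.648]
force: [-0.5, 0.2, 0.1]
opening: 0.0854
grip_force: 0.0
```

Emit:
jog_arm:
  deltas: [0, -0.05, 0.5, 0, -1, 0, 0, 0.5, 0, -1, 0, 0, 0.5, 0, -1, 0, 0, 0.5, 0, -1, 0, 0, 0.35, 0, -1, 0, 0, 0.2, 0, -1, 0, 0, 0, 0, -1]

```text
time: 19.95
position: [0.387, -0.2585, 0.0649]
tcp_rot: [-3.141, -0.001, 1.65]
force: [-0.4, 0.4, 0.6]
opening: 0.0855
grip_force: 0.0
```

Emit:
jog_arm:
  deltas: [0, 0, 0, 0, 1, 0, 0, 0, 0, 1, 0, 0, 0, 0, 1, 0, 0, 0, 0, 1, 0, 0, 0, 0, 1, 0, 0, 0, 0, 1, 0, 0, 0, 0, 1, 0, 0, 0, 0, 1]
  newtons: 20

```text
time: 20.75
position: [0.3871, -0.2587, 0.0655]
tcp_rot: [3.141, 0.0, 1.65]
force: [0.9, 1.3, 6.1]
opening: 0.0233
grip_force: 22.3
```

Emit:
jog_arm:
  deltas: [-0.11, 0, -0.17, 0, 1, -0.11, 0, -0.17, 0, 1, -0.11, 0, -0.17, 0, 1, -0.13, 0, -0.16, 0, 1, -0.13, 0, -0.15, 0, 1, -0.13, 0, -0.15, 0, 1, -0.16, 0, -0.12, 0, 1, -0.16, 0, -0.12, 0, 1, -0.17, 0, -0.11, 0, 1, 0, 0, 0, 0, 1]

```text
time: 21.75
position: [0.392, -0.3201, 0.1318]
tcp_rot: [3.141, 0.001, 1.649]
force: [-0.4, 2.9, 2.6]
opening: 0.023
grip_force: 20.5
```

Emit:
jog_arm:
  deltas: [-0.19, 0, -0.06, 0, 1, -0.19, 0, -0.06, 0, 1, -0.19, 0, -0.06, 0, 1, -0.2, 0, -0.03, 0, 1, -0.2, 0, -0.02, 0, 1, 0, 0, 0, 0, 1, 0, 0, -0.4, 0, 1, 0, 0, -0.5, 0, 1, 0, 0, -0.4, 0, 1, 0, 0, 0, 0, 1]

```text
time: 22.75
position: [0.3962, -0.3683, 0.2098]
tcp_rot: [3.139, 0.004, 1.649]
force: [0.3, 0.1, -0.8]
opening: 0.023
grip_force: 19.8
```

```bash
python3 cyl.py
```

```text
n 341 274 offset u,w mm [10.4  0.3] lean deg u,w [3.2 0.8] t [-114.   42.] med 0.002
foot [ 0.3946 -0.3644  0.1132] T [ 0.3962 -0.3683  0.2098] F [ 0.3  0.1 -0.8] t 22.75
```

The lean is only 3° this time. I stand it on the open worktop as before.

Emit:
jog_arm:
  deltas: [0.5, 0.17, 0, 0, 1, 0.84, 0.17, 0, 0, 1, 0.84, 0.17, 0, 0, 1, 0.84, 0.18, 0, 0, 1, 0.84, 0.18, 0, 0, 1, 0.84, 0.18, 0, 0, 1, 0, 0, 0.4, 0, 1, 0, 0, 0.5, 0, 1, 0, 0, 0.5, 0, 1, 0, 0, 0.4, 0, 1, 0, 0, 0.2, 0, 1, 0, 0, 0, 0, 1]

```text
time: 24.0
position: [0.4279, -0.1285, 0.1059]
tcp_rot: [-3.138, -0.001, 1.649]
force: [-0.8, 0.6, -0.3]
opening: 0.0228
grip_force: 19.8
```

```bash
python3 cyl.py
```

```text
n 325 265 offset u,w mm [10.3 -1.9] lean deg u,w [2.2 0.5] t [-72.  46.] med 0.0017
foot [ 0.4248 -0.1211  0.0512] T [ 0.4279 -0.1285  0.1059] F [-0.8  0.6 -0.3] t 24.0
```

Emit:
jog_arm:
  deltas: [0, 0, 0.06, 0, 1, 0, 0, 0.06, 0, 1, 0, 0, 0.06, 0, 1, 0, 0, 0, 0, 1]

```text
time: 24.45
position: [0.4313, -0.1298, 0.1007]
tcp_rot: [3.137, 0.003, 1.649]
force: [-0.9, -1.8, 14.0]
opening: 0.0229
grip_force: 18.7
```

Emit:
jog_arm:
  deltas: [0, 0, -0.06, 0, 1, 0, 0, 0, 0, 0.2, 0, 0, 0, 0, -1, 0, 0, 0, 0, -1, 0, 0, 0, 0, -1, 0, 0, -0.4, 0, -1, 0, 0, -1, 0, -1, 0, 0, -1, 0, -1, 0, -1, -0.2, 0, -1, 0, -1, 0, 0, -1, 0, -1, 0, 0, -1, 0, -0.3, 0, 0, -1]

```text
time: 25.65
position: [0.2618, -0.1409, 0.2314]
tcp_rot: [-3.14, -0.0, 1.649]
force: [0.6, 0.3, -0.6]
opening: 0.0856
grip_force: 0.0
```

```bash
python3 stand.py .427 -.121 .04 .160
```

```text
side axis at zlo [ 0.4247 -0.1224] lean [ 0.1 -0.5] z max 0.164
side top disc 46 [ 0.4254 -0.1173  0.16  ] z 0.1594
top top disc 53 [ 0.426  -0.1253  0.16  ] z 0.1589
T [ 0.2643 -0.1417  0.2318] 25.75
```

Emit:
jog_arm:
  deltas: [0.11, 0.8, 0, 0, -1, 0, 0.8, 0, 0, -1, 0, 0.8, 0, 0, -1, 0, 0.8, 0, 0, -1, 0, 0, 0.3, 0, -1, 0, 0, 0.5, 0, -1, 0, 0, 0.5, 0, -1, 0, 0, 0.5, 0, -1, 0, 0, 0.4, 0, -1, 0, 0, 0.3, 0, -1, 0, 0, 0, 0, -1]

```text
time: 26.85
position: [0.4249, -0.123, 0.1043]
tcp_rot: [-3.138, -0.001, 1.65]
force: [0.4, -0.3, 0.1]
opening: 0.0855
grip_force: 0.0
```

Emit:
jog_arm:
  deltas: [0, 0, 0, 0, 1, 0, 0, 0, 0, 1, 0, 0, 0, 0, 1, 0, 0, 0, 0, 1, 0, 0, 0, 0, 1, 0, 0, 0, 0, 1, 0, 0, 0, 0, 1, 0, 0, 0, 0, 1]
  newtons: 30

```text
time: 27.65
position: [0.4256, -0.1239, 0.1071]
tcp_rot: [3.14, 0.001, 1.649]
force: [1.6, 0.3, 6.7]
opening: 0.0234
grip_force: 29.8
```

Emit:
jog_arm:
  deltas: [0, 0, -0.2, 0, 1, 0, 0, -0.6, 0, 1, 0, 0, -0.7, 0, 1, 0, 0, -0.6, 0, 1, 0.65, -0.39, 0, 0, 1, 0.66, -0.39, 0, 0, 1, 0.66, -0.38, 0, 0, 1, 0.83, 0.07, 0, 0, 1, 0.83, 0.07, 0, 0, 1, 0.83, 0.07, 0, 0, 1, 0.83, 0.07, 0, 0, 1, 0.83, 0.06, 0, 0, 1]

```text
time: 28.85
position: [0.3591, 0.1796, 0.2119]
tcp_rot: [-3.141, 0.0, 1.65]
force: [0.6, -0.7, -0.7]
opening: 0.0232
grip_force: 29.7
```

Emit:
jog_arm:
  deltas: [0.83, 0.06, 0, 0, 1, 0.84, 0.06, 0, 0, 1, 0, 0, 0, 0, 1, 0, 0, 0, 0, 1]

```text
time: 29.25
position: [0.3586, 0.2622, 0.2113]
tcp_rot: [-3.14, 0.001, 1.652]
force: [-0.4, -1.3, -0.6]
opening: 0.0233
grip_force: 29.7
```

```bash
python3 cyl.py
```

```text
n 594 555 offset u,w mm [0.6 0.1] lean deg u,w [-0.2 -0.5] t [-119.   37.] med 0.001
foot [0.3595 0.2633 0.1098] T [0.3586 0.2622 0.2113] F [-0.4 -1.3 -0.6] t 29.25
```

Emit:
jog_arm:
  deltas: [-0.03, 0.58, 0, 0, 1, -0.04, 0.59, 0, 0, 1, -0.04, 0.59, 0, 0, 1, -0.04, 0.59, 0, 0, 1, 0, 0, 0, 0, 1, 0, 0, 0.3, 0, 1, 0, 0, 0.3, 0, 1, 0, 0, 0, 0, 1]

```text
time: 30.1
position: [0.4755, 0.2616, 0.1801]
tcp_rot: [-3.138, 0.002, 1.648]
force: [-0.6, 0.8, -0.4]
opening: 0.0235
grip_force: 29.8
```

```bash
python3 cyl.py; python3 - <<'E'
from h import *
p,d=cams.grab_frame("side"); c=cloud("side",d).reshape(-1,3);v=p.reshape(-1,3).max(1)
k=c[(abs(c[:,2]-.0635)<.008)&(np.hypot(c[:,0]-.476,c[:,1]-.262)<.04)&(v<90)]
print(len(k),cv2.minEnclosingCircle(k[:,:2].astype(np.float32)))
E
```

```text
n 593 531 offset u,w mm [ 0.7 -1.4] lean deg u,w [-0.1  0.3] t [-118.   38.] med 0.0009
foot [0.4736 0.2623 0.0791] T [0.4755 0.2616 0.1801] F [-0.6  0.8 -0.4] t 30.1
55 ((0.4760107398033142, 0.2638271450996399), 0.021488819271326065)
```

Emit:
jog_arm:
  deltas: [0.03, 0.03, 0, 0, 1, 0, 0, 0.15, 0, 1, 0, 0, 0.15, 0, 1, 0, 0, 0.15, 0, 1, 0, 0, 0.15, 0, 1, 0, 0, 0.15, 0, 1, 0, 0, 0.1, 0, 1, 0, 0, 0, 0, 1]

```text
time: 31.0
position: [0.4776, 0.2646, 0.1376]
tcp_rot: [-3.139, 0.001, 1.649]
force: [-2.3, -3.4, -3.1]
opening: 0.0231
grip_force: 29.6
```

Emit:
jog_arm:
  deltas: [0, 0, 0.08, 0, 1, 0, 0, 0.08, 0, 1, 0, 0, 0.05, 0, 1, 0, 0, 0.02, 0, 1, 0, 0, 0, 0, 1]

```text
time: 31.5
position: [0.4783, 0.2653, 0.1281]
tcp_rot: [3.142, -0.0, 1.65]
force: [-4.1, -3.4, 6.6]
opening: 0.023
grip_force: 31.3
```

Emit:
jog_arm:
  deltas: [-0.05, -0.05, 0, 0, 1, 0, 0, 0.03, 0, 1, 0, 0, 0, 0, 1]

```text
time: 31.8
position: [0.4774, 0.2637, 0.128]
tcp_rot: [3.138, -0.003, 1.65]
force: [-3.5, -1.5, 14.7]
opening: 0.0231
grip_force: 31.9
```

Emit:
jog_arm:
  deltas: [-0.02, -0.04, -0.06, 0, 1, 0, 0, 0, 0, 0.2, 0, 0, 0, 0, -0.3, 0, 0, 0, 0, -1, 0, 0, 0, 0, -1, 0, 0, 0, 0, -1, 0, 0, -0.5, 0, -1, 0, 0, -1, 0, -1, 0, 0, -0.8, 0, -1, 0, -0.8, 0, 0, -1, 0, -0.8, 0, 0, -1, 0, -0.8, 0, 0, -1]

```text
time: 33.0
position: [0.3536, 0.2518, 0.244]
tcp_rot: [3.141, -0.0, 1.649]
force: [-0.4, 0.3, -0.5]
opening: 0.0856
grip_force: 0.0
```

```bash
python3 stand.py .475 .262 .07 .181;python3 stand.py .480 .120 .07 .181; python3 - <<'E'
from h import *
for n in("side","top"):
    p,d=cams.grab_frame(n);c=cloud(n,d); q=np.load(n+"0.npz"); c0=cloud(n,q["d"])
    for y in(.262,.12):
        for C,P in((c0,q["p"]),(c,p)):
            k=C[(abs(C[:,:,2]-.011)<.007)&(np.hypot(C[:,:,0]-.478,C[:,:,1]-y)<.055)&(P.max(2)<90)]
            print(n,y,len(k),np.round(cv2.minEnclosingCircle(k[:,:2].astype(np.float32))[0],4))
    if n=="side": cv2.imwrite("pics/end.png",cv2.resize(p[120:400,240:520,::-1],None,fx=2,fy=2,interpolation=cv2.INTER_CUBIC))
E
```

```text
side axis at zlo [0.4724 0.2602] lean [-0.2 -0. ] z max 0.184
side top disc 77 [0.4723 0.2666 0.181 ] z 0.1798
top top disc 54 [0.4697 0.2591 0.181 ] z 0.1798
T [0.3507 0.251  0.2444] 33.1
side axis at zlo [0.4797 0.1206] lean [ 0.5 -0.3] z max 0.1856
side top disc 58 [0.4803 0.1266 0.181 ] z 0.1803
top top disc 56 [0.4792 0.1181 0.181 ] z 0.1803
T [0.3544 0.2522 0.2445] 33.2
side 0.262 300 [0.4759 0.2642]
side 0.262 303 [0.4769 0.2639]
side 0.12 429 [0.4814 0.12  ]
side 0.12 269 [0.4815 0.1233]
top 0.262 420 [0.4738 0.2591]
top 0.262 382 [0.4737 0.2594]
top 0.12 452 [0.4781 0.1184]
top 0.12 405 [0.4787 0.1189]
```

View pics/end.png

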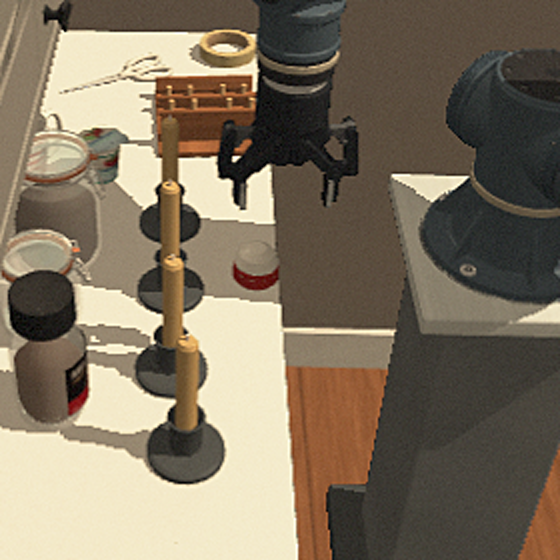

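The final view shows all four candles upright in their holders, with tops at crop pixels (170,125), (170,188), (173,262) and (187,343). The rest is empty, the holders show no measurable shift, and the gripper is clear, so I hand in.

```bash
python3 -c "
from workcell import order
print(order.hand_in())"
```

```text
the job is handed in; nothing more can be done
None
```

The job is handed in: both spare candles stand upright, wick up and fully seated in the two empty holders, nothing else was moved as far as the cameras show, and it took about 33 s of the 72 s allowed.

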